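# Park the bamboo lid on the board pile

## Task

Open the bamboo box for grooming: draw its sliding lid all the way out by the raised pull, lay it flat on the bare slab and let go. Then take the lid again at the middle of its long sides and lower it gently, until you feel it touch, squarely onto the pile of bamboo boards between the dark grey end boards of the stand, pull side up; leave it lying flat there and do not disturb the other things.

Things in the scene. Friction and masses are not known exactly. Their poses are not given: they have to be found in the camera images.
- lid_center (a point): Centre (half-way up the plate) of the loose bamboo lid: a plate 118 long (its x) x 64 wide (its y) x 10 thick, about 0.15 kg, z up. It starts in the box, nearly closed, its x along the box's x. On top near its -x end is the raised pull.
- lid_pull (a point): Centre of the pull, a darker ridge on the lid, 12 (x) x 44 (y) x 16 high: 47 towards the lid's -x from point lid_center and 13 above it; the ridge's foot (the lid's top) is 8 below this point, its top 8 above. Axes as the lid's.
- box: Fixed bamboo box 128 long (x) x 84 wide (y) x 58 high, origin at the centre of its underside on the slab, z up. The lid lies in grooves in its side walls, underside 40 above the slab, 1.5 play to each side, 2 upwards under lips overhanging its long sides by 3.5 (57 between the lips; lip tops 8 above the lid's top). A comb lies fixed inside.
- box_front (a point): Point at the box's front (-x) end, on its centre line, at the height of the lid's underside (40 above the slab). The lid can only slide out level past this point, towards the box's -x; it is free once its centre is 61 or more to -x of here (125 from the box's origin). The front wall, 39 high, is below the lid.
- stand: Fixed stand: a dark base strip 5 high with a rigid pile of flat bamboo boards on it, 116 (x) x 58 (y); origin on the slab under the pile's centre, z up. The pile's top is somewhere from 15 to 50 above the slab, different each time and not reported (this origin is always at slab height). The lid's x goes along the stand's x, either way round.
- stand_gap (a point): Point over the pile's centre, 75 above the slab, level with the tops of two fixed dark grey end boards at the x ends of the pile, each 70 wide (y), 10 thick, 75 high. The clear gap between them is 132 long (x): room for the 118 lid, but not for a finger beyond its end. The long (y) sides are open. Axes as the stand's.
- ramekin_center (a point): Centre of a small loose glass ramekin, 80 across, 45 high. Bystander.
- pot_center (a point): Centre of a loose blue ceramic treat pot, 94 across, 105 high with its knob. Bystander.
- rake_center (a point): Centre of the loose grey plastic deshedding rake lying flat, about 155 long (x), 85 wide at the head, 21 high. Bystander.
There are look-alikes about, which are no part of the job. What is meant by the part that bears lid_center is not green, and is the larger of those in its own colour.

How it is judged:
On the way, in this order (a step that is already met when the one before it is completed fails the run):
1. the lid has been drawn out of the front of the box (x of lid_center in the frame of box below -0.121 m and height (world z) of lid_center above 0.03 m).
2. the lid, still held, is down on the slab (laid, not dropped) (contact force between lid and the fingers above 0.5 N and height (world z) of lid_center below 0.014 m).
3. the lid lies flat on the slab, let go (contact force between lid and the fingers below 0.05 N and height (world z) of lid_center below 0.009 m and angle between lid_center's own z axis and vertical below 0.06 rad and linear speed of lid below 0.02 m/s), for 0.2 s.
4. the lid, held at the middle of its length, has been lowered level onto the pile and touches it (contact force between lid and the fingers above 0.5 N and contact force between lid and stand above 0.5 N and horizontal distance between the grasp point and lid_center below 0.035 m and x of lid_center in the frame of stand between -0.012 and 0.012 m and y of lid_center in the frame of stand between -0.012 and 0.012 m and angle between the x axis of lid_center and the x axis of stand, either way round below 0.14 rad and angle between lid_center's own z axis and vertical below 0.08 rad), for 0.05 s.
At the end, for the whole second after the job is handed in: The lid lies still, let go, pull side up, flat (within 0.08 rad) on the pile in the stand, its centre within 12 mm of the pile's centre along and across, its length along the stand's within 0.14 rad; its weight is on the pile (x of lid_center in the frame of stand between -0.012 and 0.012 m and y of lid_center in the frame of stand between -0.012 and 0.012 m and angle between the x axis of lid_center and the x axis of stand, either way round below 0.14 rad and angle between lid_center's own z axis and vertical below 0.08 rad and contact force between lid and stand above 0.5 N and contact force between lid and the fingers below 0.05 N and linear speed of lid below 0.01 m/s); the robot touches nothing.
It fails at once if the lid is pressed or struck onto the pile with more than 80 N (contact force between lid and stand above 80 N).
It fails at once if another thing is moved by more than 20 mm (distance of any of ramekin_center, pot_center, rake_center from where it was at the start of the episode above 0.02 m).
It also fails if it takes over 67 s, if anything falls off the work surface, if the arm or the gripper's body presses on something with over 40 N, if the wrist force passes 120 N, or if a joint passes its speed limit or range.

## Robot

A 6-joint arm with a two-finger parallel gripper is mounted at the origin on the work surface. World frame = base frame: x ahead of the robot, y to its left, z up, the work surface at z = 0. Lengths are in m, angles in rad, forces in N, time in s.
With the tool pointing down it reaches from about 0.275 to 0.975 m from the base axis. Payload 8.4 kg.
Tool frame: the origin (TCP) lies on the centre line of the jaws, within the pads' length; the fingertips stand 14 mm ahead of it and the grasp point (between the pads) lies 5 mm behind it; x points along the fingers, y is the direction in which the jaws open and shut, and the axes are right-handed (so a half turn about x gives the same grasp; the last joint's range is limited). The gripper opens to 92 mm and grips with 3 to 60 N. Pads are 20 mm wide; open, the fingers measure 128 mm over their backs; the gripper's body (75 mm by 189 mm) begins 69 mm behind the grasp point.
Start: joints at [-1.197, 0.353, 1.633, -0, 1.155, -0.002], TCP at [0.229, -0.581, 0.229] pointing down, gripper open.
Joint ranges: [-2.63, 2.63], [-0.92, 2.1], [0.06, 2.66], [-1.3, 4.44], [0, 2.69], [-3.02, 3.02]. Speed limits (rad/s): [2.22, 2.22, 2.79, 3.14, 3.14, 3.14].

## Interface

Orientations are given as a 3x3 rotation matrix whose columns are the frame's x, y, z axes.
In Python, from station import ctrl gives the robot as it stands. Calls block until the motion is done:
- ctrl.move_to(position, orientation): joint-space move of the TCP to a pose.
- ctrl.move_linear(position, rot=None, speed=0.15): straight line of the TCP; rot=None keeps the orientation; speed is the mean speed in m/s.
- ctrl.move_joints(angles): joint-space move.
- ctrl.gripper_open() and ctrl.grasp(): open the fingers fully, or close them until they stop; the grip force is fixed at half the most.
- ctrl.hold(seconds).
- ctrl.inverse_kinematics(position, orientation): joint angles nearest the present ones, or None.
- ctrl.camera(name): name is "scene" or "top" or "wrist"; returns the picture (400x640x3 uint8, red, green, blue); there is no depth.
- ctrl.camera_model(name): a dict with "vertical_fov" (degrees; the focal length in pixels is half the picture's height over the tangent of half this angle, whatever the lens; pixels are square), "cx", "cy" (the principal point, pixels), "eye" and "orientation" of the camera in the world. Camera axes: x right, y up, looking along -z (the intrinsics and any distortion apply to the point x, -y, -z); pixel columns grow to the right and rows downward; lengths in m; the calibration is good to about 2 mm. A picture is of the moment at which its call begins: read the wrist's pose just before it. camera_model takes no time and is no camera call; for the wrist camera it gives the pose at the moment of the call.
A pose or a line that the arm cannot do raises ctrl.MotionError and nothing moves.
- ctrl.hand_in(): hands the job in, once; it reports no verdict.
Readings, each from a call of its own:
- ctrl.current_clock(): time.
- ctrl.current_qpos(): joint angles.
- ctrl.current_joint_vel(): joint speeds.
- ctrl.current_joint_torque(): joint torques, N m.
- ctrl.current_ee_pos(): TCP position.
- ctrl.current_tcp_rot(): TCP orientation.
- ctrl.current_force(): force on the tool from outside, world axes, zero at the start.
- ctrl.current_moment(): the same for the moment, N m.
- ctrl.current_gripper_width(): opening from 0.0 (shut) to 1.0 (fully open).
Only numpy, scipy, OpenCV 4.12 (cv2) and the standard library are available. Lean on these libraries where they do the work, as an engineer would, in place of code of your own. Each camera call takes 0.05 s, during which the arm holds its last target. There are 200 camera calls.

## Working session

There is one attempt and no reset: what is moved stays moved. The work goes in short steps, each a Python script; the robot and the scene stay as the last script left them, time stands still between calls to the robot, and variables do not carry over. Pictures are saved under pics/ and viewed, about 8 in all and at most 12, crops included, and the job is handed in when it is done.

```bash
ls; mkdir -p pics; python3 - <<'E'
from station import ctrl
import cv2
for n in("scene","top"):
    m=ctrl.camera_model(n);print(n,m)
    cv2.imwrite(f"pics/{n}0.png",ctrl.camera(n)[:,:,::-1])
print(ctrl.camera_model("wrist"),ctrl.current_clock())
E
```

```text
pics
scene {'vertical_fov': 43.67577844901342, 'cx': 323.8627151730622, 'cy': 191.3445064100532, 'eye': array([ 1.4582485 , -0.07543265,  1.07747018]), 'orientation': array([[ 0.09539111, -0.76283854,  0.6395138 ],
       [ 0.9953486 ,  0.06439489, -0.07165522],
       [ 0.01347994,  0.64337444,  0.76543297]])}
top {'vertical_fov': 47.39815848845888, 'cx': 322.1301742294336, 'cy': 198.89612382453052, 'eye': array([ 0.53772096, -0.01450483,  1.59382446]), 'orientation': array([[ 0.005434  ,  0.99876647, -0.04935603],
       [-0.99998004,  0.0055864 ,  0.00295031],
       [ 0.00322239,  0.04933902,  0.99877689]])}
{'vertical_fov': 60.11016102685771, 'cx': 321.192001464636, 'cy': 201.14929924692944, 'eye': array([ 0.29593182, -0.55602532,  0.38486832]), 'orientation': array([[ 3.66305124e-01,  8.99544098e-01,  2.37993637e-01],
       [-9.30494404e-01,  3.54354052e-01,  9.28082469e-02],
       [-8.48898740e-04, -2.55447884e-01,  9.66822454e-01]])} 0.1
```

View pics/top0.png

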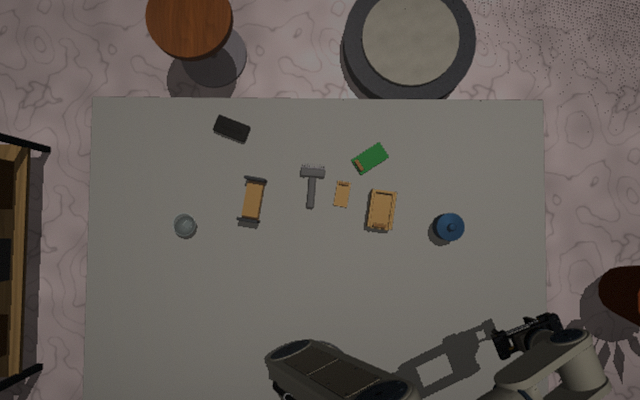

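View pics/scene0.png

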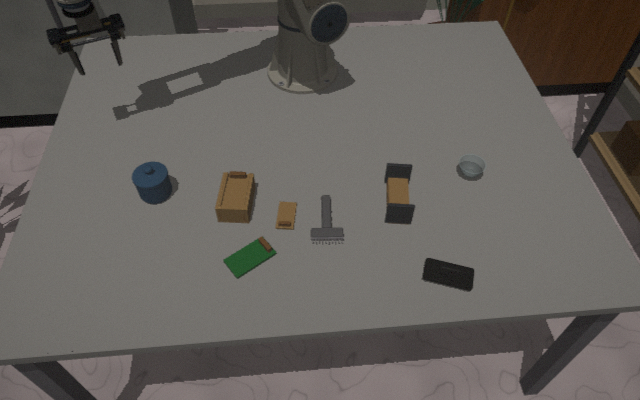

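Top view candidates for the lid: 
- The bamboo lid in the box at (381,210), with its pull at about (375,228). 
- The small bamboo plate at (342,194), which is a decoy in the same colour but smaller. 
- The green plate at (370,158), also a decoy. 

I choose the one in the box. The stand is at (252,200), the rake at (311,185), the ramekin at (185,226) and the pot at (449,227). Next I take close wrist views of the box and the stand.

```bash
cat > h.py <<'E'
from station import ctrl
import numpy as np, cv2
def px2w(m,uv,z,rows=400):
    f=rows/2/np.tan(np.radians(m["vertical_fov"])/2)
    uv=np.atleast_2d(uv).astype(float)
    d=np.c_[(uv[:,0]-m["cx"])/f,-(uv[:,1]-m["cy"])/f,-np.ones(len(uv))]@m["orientation"].T
    return m["eye"]+d*((z-m["eye"][2])/d[:,2])[:,None]
def down(a):  # jaws open along direction a
    c,s=np.cos(a),np.sin(a)
    return np.array([[0,c,s],[0,s,-c],[-1,0,0]])
def snap(n,name):
    m=ctrl.camera_model(n);im=ctrl.camera(n);cv2.imwrite(f"pics/{name}.png",im[:,:,::-1]);np.save(f"pics/{name}.npy",m,allow_pickle=True);return m
def load(name): return np.load(f"pics/{name}.npy",allow_pickle=True).item()
E
python3 - <<'E'
from h import *
m=ctrl.camera_model("top")
b=px2w(m,[381,210],.055)[0];s=px2w(m,[252,200],.06)[0]
print(b,s,px2w(m,[[449,227],[185,226],[311,185],[342,194]],.03))
print(ctrl.current_tcp_rot())
for p,n in((b,"box"),(s,"stand")):
    for a in(np.pi/2,-np.pi/2,0,np.pi):
        q=ctrl.inverse_kinematics([p[0],p[1],.27],down(a)); print(n,a,None if q is None else np.round(q,2))
ctrl.move_to([b[0]-.02,b[1],.27],down(-np.pi/2)); snap("wrist","wbox")
print(ctrl.current_clock(),ctrl.camera_model("wrist")["eye"])
ctrl.move_to([s[0],s[1],.27],down(-np.pi/2)); snap("wrist","wstand")
print(ctrl.current_clock())
E
```

```text
[ 0.57731368 -0.21816256  0.055     ] [0.6084731  0.21716878 0.06      ] [[ 0.52094754 -0.45468575  0.03      ]
 [ 0.51948518  0.44976614  0.03      ]
 [ 0.66266406  0.01943804  0.03      ]
 [ 0.63223849 -0.08735864  0.03      ]]
[[-4.45409195e-04  3.66984535e-01 -9.30226936e-01]
 [ 1.18551491e-03 -9.30226181e-01 -3.66984805e-01]
 [-9.99999198e-01 -1.26625631e-03 -2.07343454e-05]]
box 1.5707963267948966 [-0.36  0.31  1.61 -0.    1.23 -1.93]
box -1.5707963267948966 [-0.36  0.31  1.61 -0.    1.23  1.21]
box 0 [-0.36  0.31  1.61 -0.    1.23 -0.36]
box 3.141592653589793 [-0.36  0.31  1.61 -0.    1.23  2.78]
stand 1.5707963267948966 [ 0.34  0.35  1.54 -0.    1.25 -1.23]
stand -1.5707963267948966 [ 0.34  0.35  1.54 -0.    1.25  1.91]
stand 0 [ 0.34  0.35  1.54 -0.    1.25  0.34]
stand 3.141592653589793 [ 0.34  0.35  1.54 -0.    1.25 -2.8 ]
1.9333 [ 0.62862544 -0.22012066  0.42678822]
3.5917
```

View pics/wbox.png

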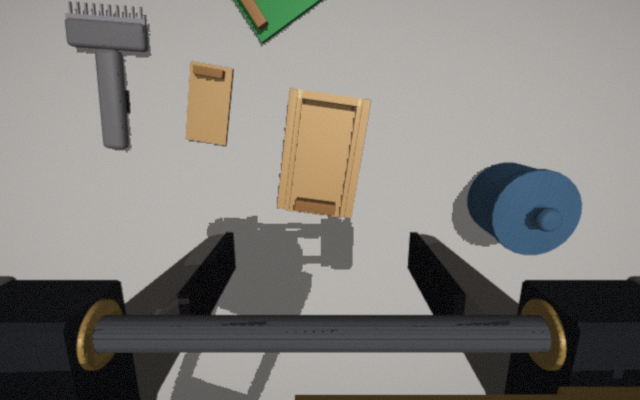

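View pics/wstand.png

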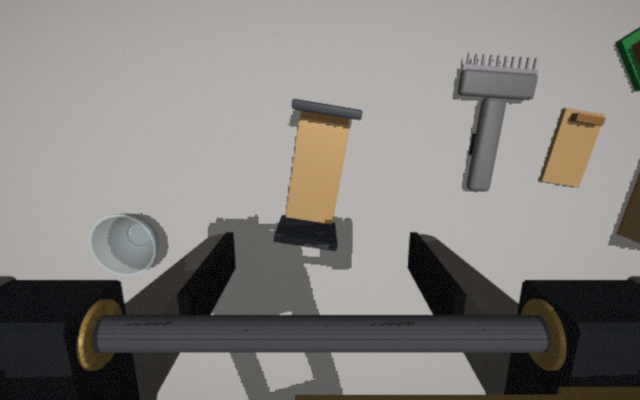

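```bash
python3 - <<'E'
import cv2,numpy as np
a=cv2.imread("pics/wbox.png")[78:238,270:380];b=cv2.imread("pics/wstand.png")[92:252,266:376]
r=lambda x:cv2.resize(x,None,fx=3.5,fy=3.5,interpolation=cv2.INTER_CUBIC)
im=np.hstack([r(a),r(b)])
for k in range(0,160,20):cv2.putText(im,str(k),(0,int(k*3.5)+4),0,.35,(0,0,255))
cv2.imwrite("pics/crop1.png",im)
E
```

```text
(no output)
```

View pics/crop1.png

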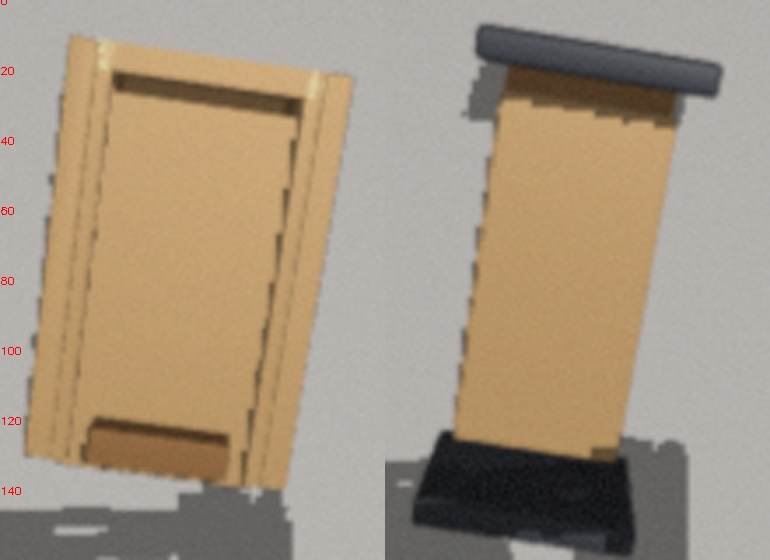

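```bash
cat > fit.py <<'E'
from h import *
def rig(obj,w):
    oc,wc=obj.mean(0),w.mean(0); o=(obj-oc)@[1,1j]; v=(w-wc)@[1,1j]
    r=np.sum(v*o.conj()); a=np.angle(r); c=wc-np.array([[np.cos(a),-np.sin(a)],[np.sin(a),np.cos(a)]])@oc
    res=abs(v-o*np.exp(1j*a)).round(4); return c,a,res,abs(r)/np.sum(abs(o)**2)
R=lambda L,W:np.array([[L,W],[L,-W],[-L,-W],[-L,W]])/2   # far-left, far-right, near-right, near-left
E
python3 - <<'E'
from fit import *
c=lambda p,ox,oy:(np.array(p)-[0,0])/3.5+[ox,oy]-.0
mb,ms=load("wbox"),load("wstand")
b=px2w(mb,c([[70,37],[353,77],[285,489],[25,457]],270,78),.058)[:,:2]
print("box",*rig(R(.128,.084),b))
p=px2w(mb,c([[90,431],[228,438+10],[225,485],[86,463]],270,78),.066)[:,:2]
print("pull",*rig(R(.012,.044),p))
s=px2w(ms,c([[476-385,58],[718-385,97],[634-385,525],[415-385,497]],266,92),.075)[:,:2]
print("stand",*rig(R(.132,.070),s))
s=px2w(ms,c([[478-385,25],[722-385,65],[632-385,553],[415-385,523]],266,92),.075)[:,:2]
print("stand outer",*rig(R(.152,.070),s))
for z in(.02,.03,.04,.05):
  q=px2w(ms,c([[500-385,95],[678-385,125]],266,92),z)[:,:2]; print(z,np.linalg.norm(q[0]-q[1]))
E
```

```text
box [ 0.58066083 -0.22122396] -0.13480813651305423 [0.0004 0.0003 0.0005 0.0003] 0.9962355643709488
pull [ 0.52504576 -0.21336546] -0.14417912847726427 [0.0008 0.0008 0.0002 0.0009] 0.9825436027410687
stand [0.61124069 0.22024759] -0.16422296105166614 [0.0008 0.0003 0.0015 0.0011] 0.9959010249916183
stand outer [0.61118111 0.22004584] -0.15657683563933777 [0.0011 0.0012 0.0017 0.0012] 0.9845798545262633
0.02 0.059267589523670144
0.03 0.057811177791933455
0.04 0.056354766060196786
0.05 0.054898354328460096
```

Measured: the box is at (0.581,-0.221) with yaw -0.135. The pull comes out 56 mm to the box's -x on its centre line, so the lid is 9 mm open, which fits "nearly closed". The stand is at (0.611,0.220) with yaw -0.16. Box and stand sizes agree within 1.6 %, and the corners fit to 1.7 mm or better. The crop confirms that the lid with the dark pull is the one in the box. Next I grasp the pull.

```bash
cat >> h.py <<'E'
B=np.array([.58066,-.22122]);BA=-.136
S=np.array([.6112,.2201]);SA=-.160
def inf(c,a,x,y=0): return c+np.array([np.cos(a)*x-np.sin(a)*y,np.sin(a)*x+np.cos(a)*y])
def st(t=""): print(t,"t%.2f"%ctrl.current_clock(),"p",np.round(ctrl.current_ee_pos(),4),"F",np.round(ctrl.current_force(),2),"w %.4f"%(ctrl.current_gripper_width()*.092))
E
python3 - <<'E'
from h import *
R=down(BA); p=inf(B,BA,-.0562)
ctrl.move_to([*p,.15],R); st("above")
ctrl.move_linear([*p,.068],R,speed=.06); st("down")
ctrl.grasp(); st("grasp")
snap("wrist","wg")
if ctrl.current_gripper_width()*.092>.008:
    ctrl.move_linear([*inf(B,BA,-.0562-.03),.068],speed=.05); st("30")
    ctrl.move_linear([*inf(B,BA,-.0562-.128),.068],speed=.06); st("128")
    snap("wrist","wdrawn")
E
```

```text
above t5.47 p [ 0.5253 -0.2134  0.1502] F [ 0.56 -0.1  -0.1 ] w 0.0921
down t6.98 p [ 0.5252 -0.2137  0.0684] F [0.69 0.04 0.1 ] w 0.0925
grasp t8.17 p [ 0.525  -0.2136  0.068 ] F [ 0.93 -0.65 -0.86] w 0.0118
30 t8.97 p [ 0.4948 -0.2095  0.068 ] F [-1.52 -1.21  1.67] w 0.0115
128 t10.75 p [ 0.3985 -0.1963  0.068 ] F [ 0.24  0.34 -2.08] w 0.0118
```

The pull is gripped at 11.8 mm opening, and the lid is out with its weight hanging on the tool (Fz about -2). Next I lay it down.

```bash
python3 - <<'E'
from h import *
p=inf(B,BA,-.212)
ctrl.move_linear([*p,.068],speed=.08)
ctrl.move_linear([*p,.033],speed=.06); ctrl.hold(.2); st("low")
f0=ctrl.current_force()[2]; z=.033
while z>.0245:
    z-=.001; ctrl.move_linear([*p,z],speed=.02); f=ctrl.current_force()[2]
    print(round(z,4),round(f,2),end="; ")
    if f-f0>3: break
st("touch"); ctrl.hold(.1); ctrl.gripper_open(); ctrl.hold(.3); st("open")
ctrl.move_linear([*p,.12],speed=.12)
ctrl.move_to([*inf(B,BA,-.165-.03),.25],down(BA-np.pi/2)); snap("wrist","wlaid"); st("view")
im=cv2.imread("pics/wlaid.png");cv2.imwrite("pics/wlaid2.png",cv2.resize(im[:260,190:480],None,fx=2.3,fy=2.3,interpolation=cv2.INTER_CUBIC))
E
```

```text
low t12.23 p [ 0.3709 -0.1926  0.0333] F [-1.03 -0.05 -2.25] w 0.0115
0.032 -1.52; 0.031 -2.29; 0.03 -2.48; 0.029 -2.5; 0.028 -1.7; 0.027 18.27; touch t13.73 p [ 0.3707 -0.1926  0.0278] F [-3.5   1.43 18.27] w 0.0115
open t15.37 p [ 0.3706 -0.1925  0.027 ] F [-0.13 -0.39 -0.32] w 0.0918
view t17.75 p [ 0.3872 -0.1946  0.2494] F [-0.11 -0.86 -0.42] w 0.0921
```

View pics/wlaid2.png

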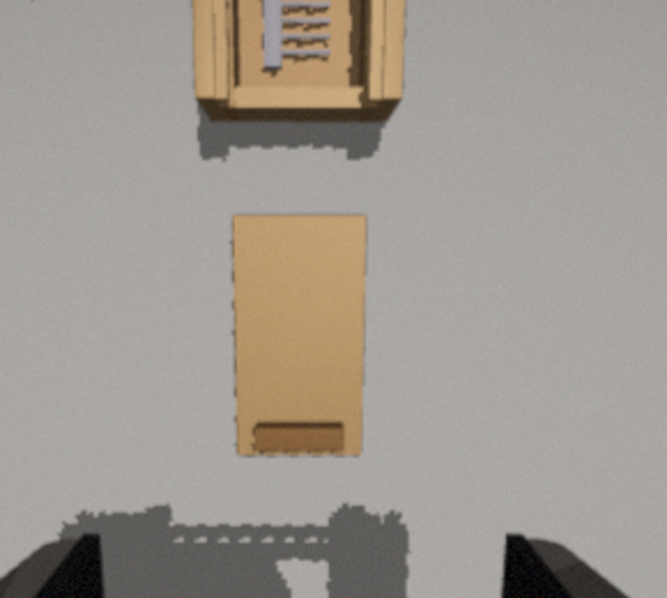

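The lid lies flat on the slab about 50 mm in front of the box, pull side up. Its corners in the crop are (234,215), (366,215), (361,456) and (238,455). Next I compute its pose, grip it at mid-length and carry it to above the stand.

```bash
python3 - <<'E'
from fit import *
m=load("wlaid")
w=px2w(m,np.array([[234,215],[366,215],[361,456],[238,455]])/2.3+[190,0],.010)[:,:2]
c,a,res,s=rig(R(.118,.064),w); print(c,a,res,s,"expected",inf(B,BA,-.165))
assert res.max()<.003 and np.linalg.norm(c-inf(B,BA,-.165))<.008
T=down(a-np.pi/2)
ctrl.move_to([*c,.09],T); ctrl.move_linear([*c,.0165],speed=.06); st("down")
ctrl.grasp(); st("grasp")
ctrl.move_linear([*c,.06],speed=.06); ctrl.move_linear([*c,.17],speed=.12); ctrl.hold(.1); st("lift")
m=snap("wrist","wheld")
ctrl.move_to([*S,.17],down(SA-np.pi/2)); ctrl.hold(.2); st("over")
snap("wrist","wover"); snap("scene","sover")
im=cv2.imread("pics/wover.png");cv2.imwrite("pics/wover2.png",cv2.resize(im[60:400,150:500],None,fx=1.7,fy=1.7))
E
```

```text
[ 0.41668708 -0.19887389] -0.13867925709145967 [0.0005 0.0006 0.0004 0.0004] 0.9981338725708568 expected [ 0.41718357 -0.19884911]
down t19.82 p [ 0.4169 -0.199   0.0168] F [-0.42  0.45  0.73] w 0.0923
grasp t20.35 p [ 0.4167 -0.1989  0.0166] F [-0.54  1.1   3.66] w 0.0632
lift t22.39 p [ 0.4162 -0.1986  0.1692] F [ 0.69  0.94 -1.25] w 0.0636
over t24.33 p [0.6114 0.2191 0.1702] F [ 0.36 -0.77 -1.66] w 0.0637
```

View pics/wover2.png

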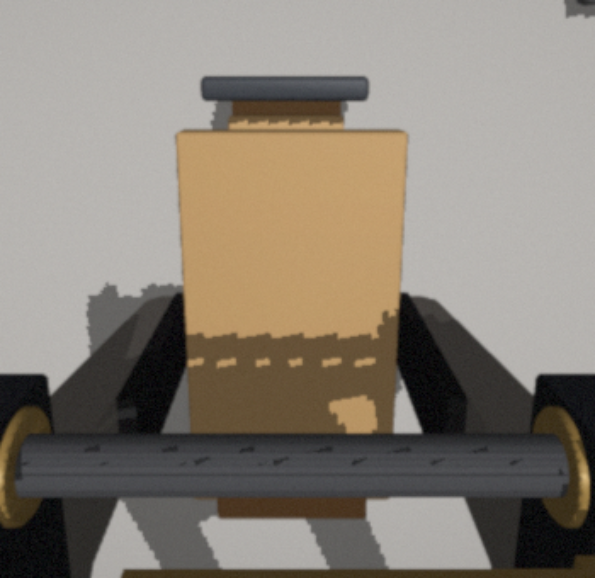

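The lid is held at mid-length over the stand, with the far end board at crop rows 77–100 and parallel to the lid's far edge (178–407, row 131). Next I check tilt and alignment numerically, and look at the scene camera.

```bash
python3 - <<'E'
from h import *
m=load("wover");c=lambda p:np.array(p)/1.7+[150,60]
p0=ctrl.current_ee_pos()[:2];print(p0)
def loc(w,o): d=w[:,:2]-o; ca,sa=np.cos(SA),np.sin(SA); return np.c_[d@[ca,sa],d@[-sa,ca]].round(4)
for z in(.1585,.1635,.1685):
  print(z,loc(px2w(m,c([[178,131],[407,131]]),z),p0))
print("board outer/inner",loc(px2w(m,c([[205,77],[366,77],[203,100],[368,100]]),.075),S))
print("yaw",np.arctan2(*ctrl.current_tcp_rot()[[0,1],1][::-1])+np.pi/2)
im=cv2.imread("pics/sover.png")
cv2.imwrite("pics/sover2.png",cv2.resize(im[100:260,320:500],None,fx=3.5,fy=3.5,interpolation=cv2.INTER_CUBIC))
E
```

```text
[0.61134308 0.21944217]
0.1585 [[ 0.0593  0.0304]
 [ 0.0592 -0.0344]]
0.1635 [[ 0.0597  0.0294]
 [ 0.0596 -0.0335]]
0.1685 [[ 0.0601  0.0285]
 [ 0.0599 -0.0325]]
board outer/inner [[ 0.0754  0.0332]
 [ 0.0752 -0.0333]
 [ 0.0661  0.0344]
 [ 0.066  -0.0345]]
yaw -0.16093616596146032
```

View pics/sover2.png

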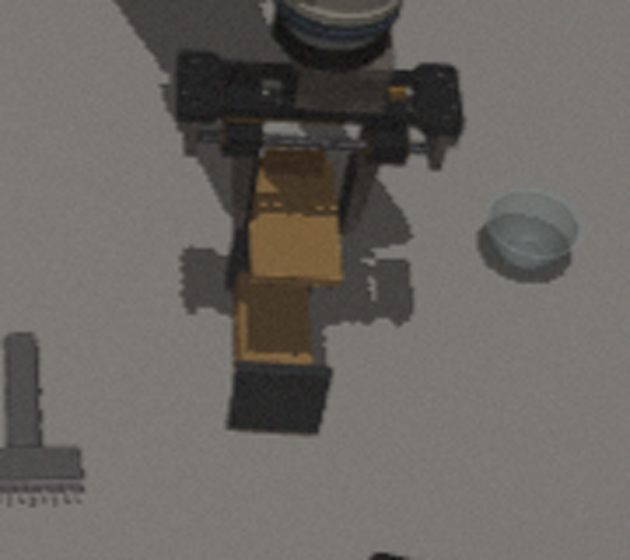

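The lid is level and parallel to the stand. It sits about 2 mm off across, so I correct by 1.5 mm and lower it until I feel contact.

```bash
python3 - <<'E'
from h import *
p=inf(S,SA,0,.0015)
ctrl.move_linear([*p,.12],down(SA-np.pi/2),speed=.06)
ctrl.move_linear([*p,.072],speed=.04); ctrl.hold(.3); st("start")
f0=np.mean([ctrl.current_force()[2] for _ in range(3)]); z=.072
while z>.028:
    z-=.0007; ctrl.move_linear([*p,z],speed=.02); F=ctrl.current_force()
    if F[2]-f0>3: ctrl.hold(.06); F2=ctrl.current_force(); print(round(z,4),F,F2)
    if F[2]-f0>3 and F2[2]-f0>3: break
ctrl.hold(.2); st("touch"); snap("wrist","wtouch")
E
```

```text
start t27.07 p [0.6115 0.2216 0.0721] F [ 0.22 -1.4  -1.85] w 0.0636
0.051 [-2.10603647 -0.33162008  5.77313187] [-2.72695601 -1.05320216  4.66028814]
touch t34.83 p [0.6115 0.2216 0.0516] F [-2.73 -2.07  5.13] w 0.0635
```

Contact is felt at TCP z = 0.0516, about 7 N above the hanging weight. That puts the pile top near 35 mm, within the 15–50 range. Next I release, retreat and check.

```bash
python3 - <<'E'
from h import *
p=ctrl.current_ee_pos()
ctrl.gripper_open(); ctrl.hold(.2); st("open")
ctrl.move_linear([p[0],p[1],.16],speed=.1)
ctrl.move_to([*inf(S,SA,-.03),.25],down(SA-np.pi/2)); ctrl.hold(.2); st("view"); snap("wrist","wend");snap("top","tend")
im=cv2.imread("pics/wend.png");cv2.imwrite("pics/wend2.png",cv2.resize(im[40:240,220:440],None,fx=3,fy=3,interpolation=cv2.INTER_CUBIC))
E
```

```text
open t35.66 p [0.6115 0.2216 0.051 ] F [0.11 0.84 0.23] w 0.0920
view t37.57 p [0.581  0.2245 0.2483] F [-1.48 -0.25  0.18] w 0.0923
```

View pics/wend2.png

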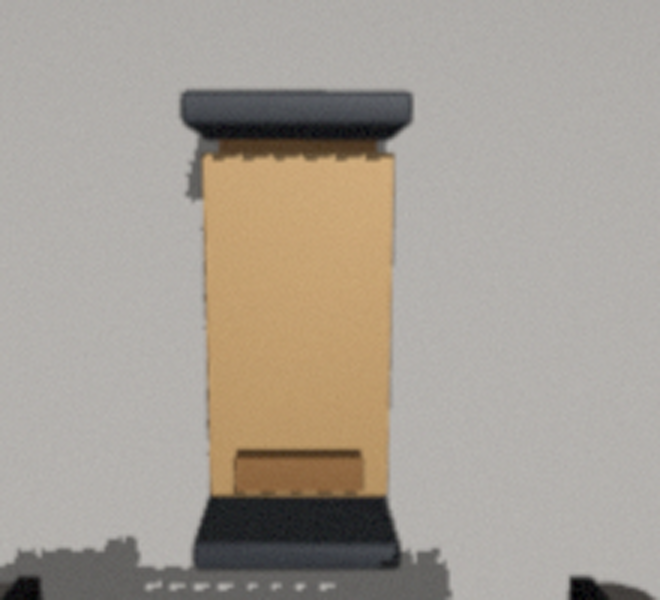

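The lid lies square between the boards, pull side up. Its far edge runs from (203,155) to (395,155) in the crop, and the pull is at (235–362, 453–493). I check the numbers before handing in.

```bash
python3 - <<'E'
from h import *
m=load("wend");c=lambda p:np.array(p)/3+[220,40]
def loc(uv,z): d=px2w(m,c(uv),z)[:,:2]-S; ca,sa=np.cos(SA),np.sin(SA); return np.c_[d@[ca,sa],d@[-sa,ca]].round(4).tolist()
print("far edge",loc([[203,155],[395,155]],.045)); print("pull top",loc([[235,459],[362,459],[235,493],[362,493]],.061))
print("boards",loc([[182,92],[411,92],[196,545],[398,545],[196,568],[398,568]],.075))
a,b=cv2.imread("pics/top0.png"),cv2.imread("pics/tend.png")
for n,(x,y) in dict(ram=(185,226),pot=(449,227),rake=(311,185)).items():
    t=a[y-26:y+27,x-22:x+23]; r=cv2.matchTemplate(b[y-36:y+37,x-32:x+33],t,5); print(n,np.subtract(cv2.minMaxLoc(r)[3],10),r.max().round(3))
E
```

```text
far edge [[0.0584, 0.0312], [0.0583, -0.0324]]
pull top [[-0.0413, 0.0214], [-0.0414, -0.0219], [-0.0534, 0.0217], [-0.0534, -0.022]]
boards [[0.075, 0.0343], [0.0749, -0.0342], [-0.0675, 0.0341], [-0.0676, -0.0335], [-0.0757, 0.0343], [-0.0758, -0.0337]]
ram [2 0] 0.224
pot [0 0] 0.999
rake [0 0] 0.996
```

```bash
python3 - <<'E'
from h import *
snap("scene","send"); a,b=cv2.imread("pics/scene0.png"),cv2.imread("pics/send.png")
x,y=471,168; r=cv2.matchTemplate(b[y-26:y+27,x-30:x+31],a[y-16:y+17,x-18:x+19],5); print(np.subtract(cv2.minMaxLoc(r)[3],[12,10]),r.max())
st(); ctrl.hand_in()
E
```

```text
[0 0] 0.9895858
 t37.72 p [0.5813 0.2247 0.2488] F [0.07 0.36 0.03] w 0.0921
the job is handed in; nothing more can be done
```

The lid is lying flat on the pile between the dark grey end boards, pull side up and let go, and I handed the job in at about 38 s.

- **Drawing out and laying down:** I drew the lid out by its pull and laid it on the bare slab. It touched at about 20 N above its hanging weight. After letting go, the wrist picture showed it flat, within 1 mm of the expected spot.
- **Placing:** I took the lid again at the middle of its long sides and lowered it in 0.7 mm steps until I felt about 7 N. That puts the pile top at about 35 mm.
- **Last checks on the lid:** It is within about 1 mm of the stand's centre along and across, and parallel to the stand. The gripper is clear with the tool force near 0.
- **Other things:** The pot and rake match their starting pictures exactly in the top camera. The top-camera match for the ramekin failed (score 0.22), which I put down to the arm or its shadow covering it but did not check. The scene camera showed the ramekin unmoved (score 0.99).

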